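Change over the two sliding trays on the packing bench

TASK

On the packing bench the yellow tray has been left open and the teal one is shut. First push the yellow tray fully home, then hook a fingertip behind the front lip of the teal tray and draw it all the way out along its rails to the stop. Leave the label roll lying in the teal tray, do not lift anything or disturb the other things on the bench, and finish with the yellow tray shut and the teal tray out.

Things in the scene. Friction and masses are not known exactly. Their poses are not given: they have to be found in the camera images.
- teal_unit: the fixed teal-tray unit on the bench: a dark steel base plate, 220 mm (x) by 156 mm (y) by 8 mm, with aluminium side rails 42 mm high and a back plate 62 mm high at its +x end. Origin at the centre of the underside, on the bench; its x axis points away from the robot along the rails (the tray draws out along -x), z up. Position and yaw vary, and the two units may stand either way round, left and right
- yellow_unit: the fixed yellow-tray unit on the bench: a dark steel base plate, 220 mm (x) by 156 mm (y) by 8 mm, with aluminium side rails 42 mm high and a back plate 62 mm high at its +x end. Origin at the centre of the underside, on the bench; its x axis points away from the robot along the rails (the tray draws out along -x), z up. Position and yaw vary, and the two units may stand either way round, left and right
- teal_tray (a joint): the teal tray's slide, whose value is 0 when shut (fully home), growing as the tray slides out towards the robot along its unit's -x axis, up to 0.12 m at the hard stop (fully out). It slides against about 2 N of friction (plus 6 N per m/s), stays where it is left, has no spring, and cannot be lifted. Starts shut. The tray is 220 x 132 mm, open at the top.
- yellow_tray (a joint): the yellow tray's slide, whose value is 0 when shut (fully home), growing as the tray slides out towards the robot along its unit's -x axis, up to 0.12 m at the hard stop (fully out). It slides against about 2 N of friction (plus 6 N per m/s), stays where it is left, has no spring, and cannot be lifted. Starts 60 to 110 mm out. The tray is the same size as the teal one, with a stack of cards fixed in its rear part (below its walls).
- teal_lip (a point): point at the middle of the top edge of the teal tray's front lip, 58 mm above the bench; moves with the tray; axes as the unit's. The lip is an upright wall 8 mm thick (4 mm either side of this point along x), 132 mm wide (y) and 42 mm high. Directly behind it (+x) is an empty finger pocket: 78 mm long in x up to a divider 50 mm high, 124 mm wide in y, open at the top, its floor 16 mm above the bench. The pocket's side walls are 56 mm high
- yellow_lip (a point): point at the middle of the top edge of the yellow tray's front lip, 58 mm above the bench; moves with the tray; axes as the unit's. The lip is an upright wall 8 mm thick (4 mm either side of this point along x), 132 mm wide (y) and 42 mm high. Directly behind it (+x) is an empty finger pocket: 78 mm long in x up to a divider 50 mm high, 124 mm wide in y, open at the top, its floor 16 mm above the bench. The pocket's side walls are 56 mm high
- teal_bay (a point): centre of the floor of the teal tray's rear compartment, where the label roll lies; 16 mm above the bench, moves with the tray. The compartment is 126 mm (x) by 124 mm (y) inside
- label_roll_mid (a point): centre (half-way up) of the loose white label roll lying flat in the teal tray's rear compartment: 88 mm across, 50 mm high, about 0.2 kg, its top 66 mm above the bench. To stay in the tray
- tape_roll_mid (a point): bystander: centre of a loose brown tape roll lying flat on the bench, 100 mm across, 48 mm high
- mug_mid (a point): bystander: centre (half-way up) of a white mug, 80 mm across with a handle on one side, 90 mm high
- bottle_mid (a point): bystander: centre (half-way up) of a green bottle, 60 mm across, 160 mm high

How it is judged:
On the way, in this order (a step that is already met when the one before it is completed fails the run):
1. the yellow tray is fully home (within 6 mm) while the teal tray is still shut (value of joint yellow_tray below 0.006 m and value of joint teal_tray below 0.02 m), for 0.2 s.
2. the teal tray is drawn out to its stop (at least 112 mm of 120) (value of joint teal_tray above 0.112 m), for 0.2 s.
At the end, for the whole second after the job is handed in: yellow tray within 6 mm of shut, teal tray at least 112 mm out of 120 mm and at rest, the label roll lying flat in the teal tray's rear compartment (value of joint yellow_tray below 0.006 m and value of joint teal_tray between 0.112 and 0.13 m and velocity of joint teal_tray between -0.01 and 0.01 m/s and horizontal distance between label_roll_mid and teal_bay below 0.035 m and height (world z) of label_roll_mid below 0.05 m and angle between label_roll_mid's own z axis and vertical below 0.15 rad); the robot touches nothing.
It fails at once if the label roll is lifted (more than 15 mm) or tipped in the tray (height (world z) of label_roll_mid above 0.056 m or angle between label_roll_mid's own z axis and vertical above 0.35 rad).
It fails at once if the teal tray is drawn out past 30 mm before the yellow one is home (value of joint teal_tray above 0.03 m and value of joint yellow_tray above 0.015 m).
It fails at once if the tape roll is moved more than 20 mm (distance of tape_roll_mid from where it was at the start of the episode above 0.02 m).
It fails at once if the mug is moved more than 20 mm (distance of mug_mid from where it was at the start of the episode above 0.02 m).
It fails at once if the bottle is moved more than 20 mm (distance of bottle_mid from where it was at the start of the episode above 0.02 m).
It also fails if it takes over 48 s, if anything falls off the work surface, if the arm or the gripper's body presses on something with over 40 N, if the wrist force passes 120 N, or if a joint passes its speed limit or range.

ROBOT

A 6-joint arm with a two-finger parallel gripper is mounted at the origin on the work surface. World frame = base frame: x ahead of the robot, y to its left, z up, the work surface at z = 0. Lengths are in m, angles in rad, forces in N, time in s.
With the tool pointing down it reaches from about 0.425 to 0.95 m from the base axis. Payload 3.5 kg.
Tool frame: the origin (TCP) lies midway between the tips of the shut fingers; the grasp point (between the pads) lies 19 mm behind it; z points along the fingers, y is the direction in which the jaws open and shut (so a half turn about z gives the same grasp; the last joint's range is limited). The gripper opens to 85 mm and grips with 20 to 120 N. Pads are 22 mm wide; open, the fingers measure 114 mm over their backs; the gripper's body (76 mm by 85 mm) begins 54 mm behind the grasp point. The pads swing forward as they close: fully open they stand 13 mm farther back than shut.
Start: joints at [0.976, 0.286, 1.577, -0, 1.279, -0.15], TCP at [0.29, 0.609, 0.231] pointing down, gripper open.
Joint ranges: [-2.77, 2.77], [-0.9, 2.22], [0.21, 2.48], [-1.53, 4.67], [0.24, 2.81], [-2.84, 2.84]. Speed limits (rad/s): [2.79, 2.79, 3.14, 3.14, 3.14, 3.14].

INTERFACE

Orientations are given as a unit quaternion [x, y, z, w].
In Python, from bench import bot gives the robot as it stands. The module is installed in compiled form; this text tells all that it offers.
- The arm moves only by the tool drive_tool, never from a script. Its argument "moves" is text: rows parted by semicolons, each of 4 numbers parted by spaces: the shift along the tool's x, y, z in cm, then the turn about the tool's z in degrees. In form: dx dy dz twist; .... A call has 1 to 5 rows; each row shifts and turns the commanded pose from where the row before left it, along the tool's axes as they then stand; what a row does not reach is not made up. A row lasts 1/8 s, in which the tool goes at most 62.5 mm and 10.7 degrees, less where a joint would pass 70% of its speed; a pose out of reach is approached as far as the arm can. A call with a gripper value outside its range is refused whole. "gripper" is the finger opening in cm, from 0 to 8.54, set as the call begins (left out, the last holds). The fingers move at their own pace and stop on an object; "newtons" is the grip in N (left out, the last holds). Time passes only in rows, so rows that do not move let the fingers close. It gives the time, the measured TCP pose, the force and the opening at its end, in the units of the state.
- bot.read_state(): the state, without advancing time (a new reading comes with each control period).
- bot.read_camera(name): name is "side" or "top" or "wrist"; returns a dict with "color" (480x640x3 uint8, blue, green, red), "range_z" (480x640 float32, m along the optical axis (not along the pixel's ray), 0 where there is no reading), "mtx" (3x3 intrinsics, pixels), "T" (4x4, takes a point from camera to world coordinates). Camera axes: x right, y up, looking along -z (the intrinsics and any distortion apply to the point x, -y, -z); pixel columns grow to the right and rows downward; lengths in m; the calibration is good to about 2 mm. A picture is of the moment at which its call begins.
- bot.close_job(): hands the job in, once; it reports no verdict.
The state is a dict: "time_s": time; "q": joint angles; "dq": joint speeds; "effort": joint torques, N m; "position": TCP position; "tool_rot": TCP orientation; "force": force on the tool from outside, world axes, zero at the start; "moment": the same for the moment, N m; "width": opening from 0.0 (shut) to 1.0 (fully open).
Only numpy, scipy, OpenCV 4.12 (cv2) and the standard library are available. Lean on these libraries where they do the work, as an engineer would, in place of code of your own. Each camera call takes 0.05 s, during which the arm holds its last target.

## Working session

There is one attempt and no reset: what is moved stays moved. The work goes in short steps, Python scripts to look and compute and a tool call to move; the robot and the scene stay as the last step left them, time stands still between calls to the robot, and variables do not carry over. Pictures are saved under pics/ and viewed, and the job is handed in when it is done.

Besides the shell and the picture viewer there is one more tool, called after "Request:" as name(argument=value, ...), one argument or row to a line, values as JSON. drive_tool: Moves the arm, as the interface text tells. Its arguments: {"type":"object","properties":{"moves":{"type":"string"},"gripper":{"type":"number"},"newtons":{"type":"number"}},"required":["moves"]}

```bash
mkdir -p pics; python3 - <<'E'
from bench import bot
import cv2,numpy as np
s=bot.read_state();print({k:np.round(v,3).tolist() for k,v in s.items()})
for n in("top","side"):
    c=bot.read_camera(n);cv2.imwrite(f"pics/{n}0.png",c["color"]);np.savez(f"{n}0.npz",**c);print(n,c["mtx"].round(1).tolist(),c["T"].round(3).tolist())
E
```

```text
{'time_s': 0.0, 'q': [0.976, 0.287, 1.578, 0.0, 1.279, -0.15], 'dq': [-0.001, 0.001, -0.001, 0.001, 0.0, -0.001], 'effort': [0.0, -40.599, -29.262, -0.0, 0.006, 0.0], 'position': [0.29, 0.609, 0.23], 'tool_rot': [0.221, 0.975, -0.001, -0.0], 'force': [-0.822, 0.067, 0.079], 'moment': [0.023, 0.027, -0.003], 'width': 0.997}
top [[476.7, 0.0, 320.4], [0.0, 476.7, 239.4], [0.0, 0.0, 1.0]] [[-0.015, 0.983, -0.181, 0.434], [-0.999, -0.009, 0.034, 0.019], [0.031, 0.181, 0.983, 1.123], [0.0, 0.0, 0.0, 1.0]]
side [[473.7, 0.0, 311.3], [0.0, 473.7, 244.4], [0.0, 0.0, 1.0]] [[0.753, 0.412, -0.512, 0.066], [-0.657, 0.449, -0.605, -0.644], [-0.019, 0.793, 0.609, 0.733], [0.0, 0.0, 0.0, 1.0]]
```

View pics/top0.png

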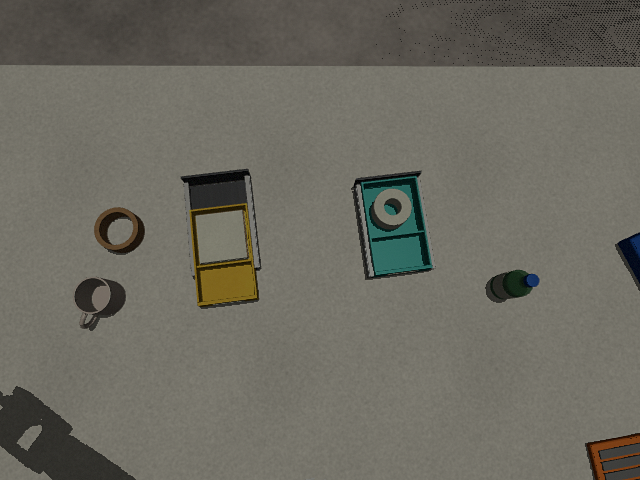

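View pics/side0.png

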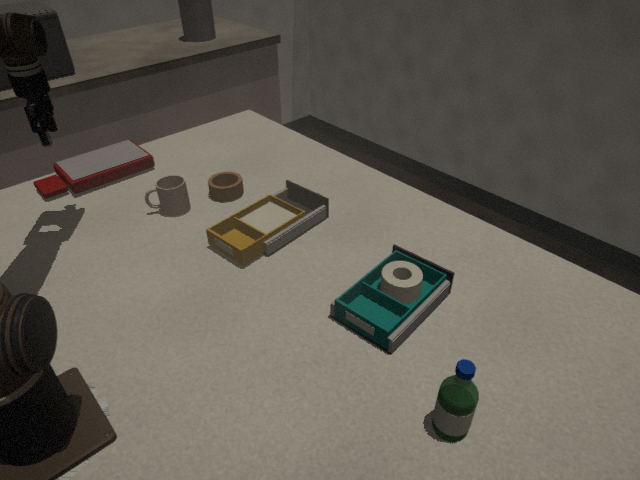

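Top view: the yellow tray is on the left and open, with its front edge near (228,302). The teal tray is on the right and shut, with its front edge near (402,271). The mug (95,297), tape roll (119,230) and bottle (515,285) all stand outside the trays' paths.

```bash
cat > h.py <<'E'
import cv2,numpy as np
from bench import bot
def cloud(c):
    K=c["mtx"];z=c["range_z"];v,u=np.mgrid[:480,:640]
    p=np.stack([(u-K[0,2])*z/K[0,0],-(v-K[1,2])*z/K[1,1],-z],-1)
    return p@c["T"][:3,:3].T+c["T"][:3,3]
def ray(c,uv,h):
    K=c["mtx"];uv=np.atleast_2d(uv).astype(float)
    d=np.c_[(uv[:,0]-K[0,2])/K[0,0],-(uv[:,1]-K[1,2])/K[1,1],-np.ones(len(uv))]@c["T"][:3,:3].T
    o=c["T"][:3,3];return o+d*((h-o[2])/d[:,2])[:,None]
H={"yellow":((18,120,50),(32,255,255)),"teal":((80,100,30),(96,255,255))}
def trays(c):
    hsv=cv2.cvtColor(c["color"],cv2.COLOR_BGR2HSV);P=cloud(c);out={}
    for n,(a,b) in H.items():
        m=cv2.inRange(hsv,a,b)>0
        q=P[m];q=q[(q[:,2]>0.045)&(q[:,2]<0.075)]
        r=cv2.minAreaRect((q[:,:2]*1000).astype(np.float32))
        B=cv2.boxPoints(r);B=B[np.argsort(B[:,0])]
        f=B[:2].mean(0);k=B[2:].mean(0);d=k-f
        print(n,len(q),"z",np.percentile(q[:,2],[5,50,95]).round(4),"front",f.round(1),"back",k.round(1),"yaw",np.degrees(np.arctan2(d[1],d[0])).round(2),"size",np.round(r[1],1))
        out[n]=(f,k)
    return out
E
python3 - <<'E'
from h import *
for n in("top","side"):
    print(n);c=dict(np.load(n+"0.npz"));trays(c)
    P=cloud(c)
    if n=="top":
        print("pts",{k:P[v,u].round(3).tolist() for k,(u,v) in dict(tape=(105,222),mugrim=(112,290),bottle=(531,281),plateback_y=(215,176),plate_t=(390,176),bench=(300,350)).items()})
        q=ray(c,[(199,306),(258,299),(367,277),(432,267),(362,185),(418,177)],0.058);print(q.round(3).tolist())
E
```

```text
top
yellow 809 z [0.0475 0.0539 0.0581] front [491.7 191.4] back [710.8 217.4] yaw 6.75 size [220.6 132.7]
teal 797 z [0.0466 0.0537 0.058 ] front [ 555.3 -204.6] back [ 776.7 -179.5] yaw 6.47 size [222.8 132.9]
pts {'tape': [0.682, 0.482, 0.025], 'mugrim': [0.52, 0.436, 0.075], 'bottle': [0.52, -0.445, 0.159], 'plateback_y': [0.785, 0.226, 0.047], 'plate_t': [0.778, -0.182, 0.062], 'bench': [0.383, 0.032, -0.004]}
[[0.483, 0.252, 0.058], [0.497, 0.123, 0.058], [0.543, -0.121, 0.058], [0.564, -0.269, 0.058], [0.758, -0.116, 0.058], [0.776, -0.249, 0.058]]
side
yellow 690 z [0.0458 0.0524 0.0563] front [491.7 189.8] back [713.5 215. ] yaw 6.47 size [223.2 137.6]
teal 1286 z [0.0459 0.0522 0.0568] front [ 554.9 -204.3] back [ 782.6 -177.2] yaw 6.79 size [229.3 140.2]
```

Request:
drive_tool(
  moves="0 0 0 -10.7; 0 0 0 -10.7; 0 0 0 -10.7; 0 0 0 0",
  gripper=0,
  newtons=40,
)

```text
time_s: 0.6
position: [0.2902, 0.609, 0.2306]
tool_rot: [-0.057, 0.998, -0.001, -0.0]
force: [-0.9, 0.6, -0.8]
width: 0.143
```

```bash
cat >> h.py <<'E'
from scipy.spatial.transform import Rotation as Ro
def to(t):
    s=bot.read_state();R=Ro.from_quat(s["tool_rot"]).as_matrix();p=np.array(s["position"])
    d=R.T@(np.array(t)-p)*100
    print("t",round(s["time_s"],2),"p",p.round(4),"x@",np.degrees(np.arctan2(R[1,0],R[0,0])).round(2),"zdir",R[:,2].round(3),"F",np.round(s["force"],1),"w",round(s["width"],3),"-> dxyz cm",d.round(2));return d
E
python3 -c "
from h import *
to([.452,.1864,.231]);to([.452,.1864,.035])"
```

```text
t 0.6 p [0.2902 0.609  0.2306] x@ -173.51 zdir [-0.001 -0.001 -1.   ] F [-0.9  0.6 -0.8] w 0.143 -> dxyz cm [-1.130e+01 -4.382e+01 -1.000e-02]
t 0.6 p [0.2902 0.609  0.2306] x@ -173.51 zdir [-0.001 -0.001 -1.   ] F [-0.9  0.6 -0.8] w 0.143 -> dxyz cm [-11.31 -43.8   19.59]
```

Request:
drive_tool(
  moves="-1 -5 0 0; -1 -5 0 0; -1 -5 0 0; -1.5 -5 0 0; -1.5 -5 0 0",
)

```text
time_s: 1.23
position: [0.379, 0.3663, 0.2312]
tool_rot: [-0.056, 0.998, -0.0, 0.0]
force: [0.7, 0.1, 0.0]
width: 0.001
```

Request:
drive_tool(
  moves="-1.3 -5 0 0; -1.3 -5 0 0; -1.3 -5 0 0; -1.4 -3.8 0 0; 0 0 0 0",
)

```text
time_s: 1.85
position: [0.4539, 0.1852, 0.2313]
tool_rot: [-0.054, 0.999, -0.0, 0.0]
force: [-0.7, 0.1, 0.5]
width: 0.001
```

```bash
python3 -c "
from h import *
to([.452,.1864,.035])"
```

```text
t 1.85 p [0.4539 0.1852 0.2313] x@ -173.8 zdir [ 0. -0. -1.] F [-0.7  0.1  0.5] w 0.001 -> dxyz cm [ 0.18  0.14 19.63]
```

Request:
drive_tool(
  moves="0 0 5 0; 0 0 5 0; 0 0 5 0; 0 0 4.5 0; 0 0 0 0",
)

```text
time_s: 2.48
position: [0.449, 0.1874, 0.0326]
tool_rot: [-0.057, 0.998, -0.0, -0.005]
force: [0.4, 0.3, 0.9]
width: -0.001
```

Request:
drive_tool(
  moves="-1 0 0 0; -1 0 0 0; -1 0 0 0; -1 0 0 0; 0 0 0 0",
)

```text
time_s: 3.1
position: [0.4943, 0.1919, 0.0369]
tool_rot: [-0.058, 0.998, 0.0, 0.001]
force: [0.1, 0.5, -0.0]
width: -0.003
```

```bash
python3 - <<'E'
from h import *
to([.452,.1864,.035]);c=bot.read_camera("side");cv2.imwrite("pics/s1.png",c["color"]);trays(c)
E
```

```text
t 3.1 p [0.4943 0.1919 0.0369] x@ -173.4 zdir [ 0.002  0.    -1.   ] F [ 0.1  0.5 -0. ] w -0.003 -> dxyz cm [ 4.26 -0.06  0.18]
yellow 605 z [0.0457 0.0514 0.056 ] front [504.1 191.2] back [726.  217.7] yaw 6.8 size [223.5 137.9]
teal 1290 z [0.0457 0.0522 0.0568] front [ 554.7 -204.9] back [ 782.2 -176.5] yaw 7.11 size [229.2 140.7]
```

View pics/s1.png

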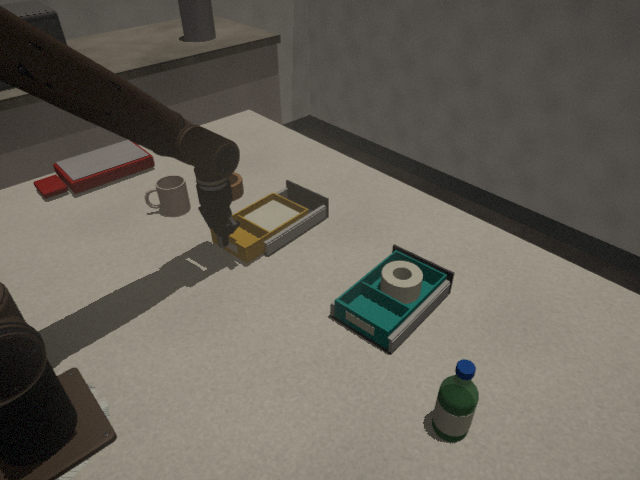

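The fingers are on the yellow lip and the tray has moved about 12 mm. I'll keep pushing and watch the force.

Request:
drive_tool(
  moves="-1 0 0 0; -1 0 0 0; -1 0 0 0; -1 0 0 0; 0 0 0 0",
)

```text
time_s: 3.78
position: [0.5344, 0.1965, 0.0367]
tool_rot: [-0.058, 0.998, 0.0, 0.001]
force: [-0.4, 0.0, 0.0]
width: 0.001
```

Request:
drive_tool(
  moves="-0.5 0 0 0; -0.5 0 0 0; 0 0 0 0",
)

```text
time_s: 4.15
position: [0.5435, 0.1977, 0.0366]
tool_rot: [-0.058, 0.998, 0.0, 0.001]
force: [0.2, 0.3, 0.0]
width: -0.001
```

```bash
python3 - <<'E'
from h import *
to([.452,.1864,.035])
for n in("side","top"):
    c=bot.read_camera(n);trays(c);cv2.imwrite(f"pics/{n}2.png",c["color"])
E
```

```text
t 4.15 p [0.5435 0.1977 0.0366] x@ -173.39 zdir [ 0.002  0.    -1.   ] F [0.2 0.3 0. ] w -0.001 -> dxyz cm [ 9.21 -0.07  0.14]
yellow 534 z [0.0456 0.0515 0.0558] front [551.9 198.2] back [774.9 223.9] yaw 6.58 size [224.4 139.3]
teal 1304 z [0.0458 0.0521 0.0568] front [ 554.3 -209.1] back [ 781.4 -178.3] yaw 7.73 size [229.1 136.3]
yellow 542 z [0.0468 0.0532 0.0571] front [552.9 198.6] back [772.1 224.6] yaw 6.74 size [220.8 133. ]
teal 820 z [0.0467 0.0534 0.0578] front [ 554.8 -204.5] back [ 777.  -179.1] yaw 6.51 size [223.6 132.9]
```

View pics/top2.png

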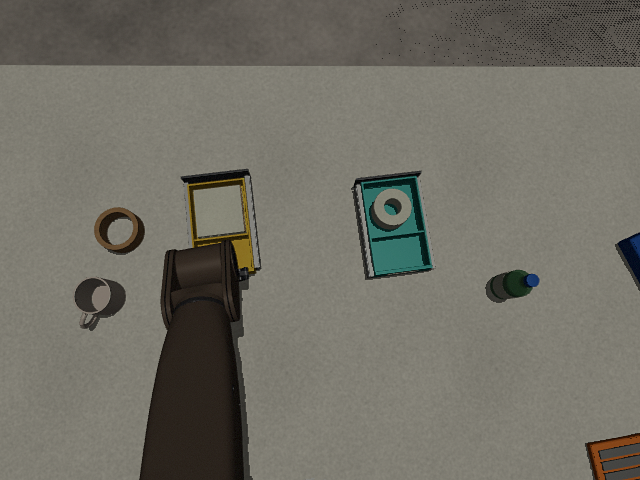

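The yellow tray's back edge at (218,183) now sits close to its back plate at (215,176). I'll press in small steps until the force rises.

Request:
drive_tool(
  moves="-0.4 0 0 0; -0.4 0 0 0; 0 0 0 0",
)

```text
time_s: 4.62
position: [0.551, 0.1986, 0.0364]
tool_rot: [-0.058, 0.998, 0.0, 0.001]
force: [-0.3, 0.1, 0.2]
width: -0.003
```

Request:
drive_tool(
  moves="-0.3 0 0 0; 0 0 0 0",
)

```text
time_s: 4.88
position: [0.5528, 0.1989, 0.0362]
tool_rot: [-0.058, 0.998, -0.0, -0.001]
force: [-4.8, -0.8, 2.3]
width: -0.002
```

Request:
drive_tool(
  moves="-0.3 0 0 0; 0 0 0 0",
)

```text
time_s: 5.12
position: [0.5528, 0.1988, 0.0362]
tool_rot: [-0.058, 0.998, -0.001, -0.005]
force: [-13.2, -2.6, 11.2]
width: 0.002
```

Request:
drive_tool(
  moves="-0.2 0 0 0; 0 0 0 0; 0 0 0 0",
)

```text
time_s: 5.5
position: [0.5527, 0.1988, 0.0362]
tool_rot: [-0.058, 0.998, -0.001, -0.008]
force: [-18.7, -3.0, 14.5]
width: -0.002
```

```bash
python3 - <<'E'
from h import *
to([.452,.1864,.035])
for n in("side","top"):
    c=bot.read_camera(n);trays(c);cv2.imwrite(f"pics/{n}3.png",cv2.resize(c["color"][150:300,150:450],None,fx=2.6,fy=2.6))
E
```

```text
t 5.5 p [0.5527 0.1988 0.0362] x@ -173.34 zdir [-0.016 -0.003 -1.   ] F [-18.7  -3.   14.5] w -0.002 -> dxyz cm [10.14 -0.07  0.28]
yellow 519 z [0.0456 0.0515 0.0559] front [561.8 201.3] back [788.3 228.5] yaw 6.84 size [228.1 144.1]
teal 1287 z [0.0459 0.0523 0.0566] front [ 553.9 -206.4] back [ 782.1 -177.7] yaw 7.19 size [230.  137.4]
yellow 511 z [0.0471 0.0534 0.057 ] front [562.2 199.9] back [783.9 226.3] yaw 6.81 size [223.2 133.1]
teal 816 z [0.0466 0.0534 0.0578] front [ 555.1 -204.8] back [ 777.4 -179. ] yaw 6.62 size [223.8 132.4]
```

View pics/top3.png

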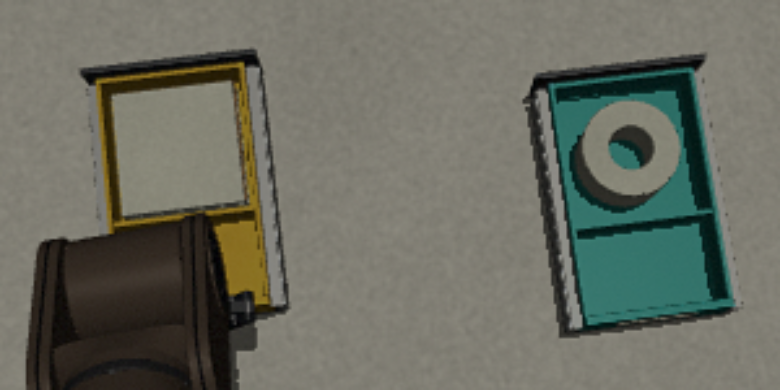

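The TCP has stayed at x≈0.5527 while the force rose from 5 to 19 N, so the yellow tray is against its stop. Its back edge is also flush with the plate. I'll back off and rise.

Request:
drive_tool(
  moves="1.5 0 0 0; 2 0 0 0; 0 0 -4 0; 0 0 -4 0; 0 0 -4 0",
)

```text
time_s: 6.22
position: [0.5242, 0.1954, 0.1577]
tool_rot: [-0.058, 0.998, 0.0, 0.002]
force: [0.0, -0.1, -0.1]
width: 0.002
```

Request:
drive_tool(
  moves="0 0 -3 0; 0 0 0 0",
)

```text
time_s: 6.48
position: [0.5261, 0.1958, 0.1898]
tool_rot: [-0.058, 0.998, 0.0, 0.005]
force: [0.2, 0.2, 0.3]
width: -0.004
```

```bash
python3 - <<'E'
from h import *
to([.5997,-.1995,.18])
c=bot.read_camera("top");trays(c)
E
```

```text
t 6.47 p [0.5261 0.1958 0.1898] x@ -173.39 zdir [ 0.009  0.002 -1.   ] F [0.2 0.2 0.3] w -0.004 -> dxyz cm [ -2.75 -40.11   0.99]
yellow 550 z [0.0469 0.0536 0.0575] front [561.5 200.2] back [784.2 226.9] yaw 6.82 size [224.2 134.1]
teal 818 z [0.0467 0.0535 0.0582] front [ 555.  -205.1] back [ 776.8 -178.7] yaw 6.78 size [223.3 132.6]
```

Request:
drive_tool(
  moves="-0.3 -5 0 0; -0.4 -5 0 0; -0.3 -5 0 0; -0.4 -5 0 0; -0.3 -5 0 0",
)

```text
time_s: 7.15
position: [0.5686, -0.0524, 0.1838]
tool_rot: [-0.058, 0.998, 0.0, -0.001]
force: [1.3, 0.8, -0.5]
width: -0.006
```

Request:
drive_tool(
  moves="-0.3 -5 0 0; -0.4 -5 0 0; -0.3 -5 0 0; 0 0 0 0; 0 0 0 0",
)

```text
time_s: 7.78
position: [0.5956, -0.1982, 0.1841]
tool_rot: [-0.057, 0.998, 0.001, -0.001]
force: [-0.3, 0.0, 0.1]
width: 0.002
```

```bash
python3 - <<'E'
from h import *
to([.5997,-.1995,.03])
c=bot.read_camera("top");trays(c);cv2.imwrite("pics/t4.png",c["color"])
E
```

```text
t 7.78 p [ 0.5956 -0.1982  0.1841] x@ -173.41 zdir [-0.003  0.002 -1.   ] F [-0.3  0.   0.1] w 0.002 -> dxyz cm [-0.43 -0.21 15.41]
yellow 764 z [0.0475 0.0539 0.0579] front [561.9 199.4] back [783.5 226. ] yaw 6.85 size [223.2 132.7]
teal 440 z [0.0469 0.0536 0.0576] front [ 555.3 -205.6] back [ 777.4 -179.3] yaw 6.75 size [223.6 133.2]
```

Request:
drive_tool(
  moves="-0.3 0 4 0; 0 0 4 0; 0 0 3.5 0; 0 0 2 0; 0 0 1.7 0",
)

```text
time_s: 8.45
position: [0.5997, -0.1976, 0.0338]
tool_rot: [-0.058, 0.998, -0.0, 0.0]
force: [-0.2, 0.9, 0.2]
width: 0.003
```

Request:
drive_tool(
  moves="0 0 0 0; 0 0 0 0",
)

```text
time_s: 8.7
position: [0.6005, -0.1988, 0.0357]
tool_rot: [-0.058, 0.998, -0.001, 0.001]
force: [0.4, 0.6, -0.5]
width: 0.001
```

```bash
python3 - <<'E'
from h import *
to([.575,-.2025,.03])
c=bot.read_camera("side");trays(c);cv2.imwrite("pics/s5.png",c["color"])
E
```

```text
t 8.7 p [ 0.6005 -0.1988  0.0357] x@ -173.38 zdir [ 0.002 -0.001 -1.   ] F [ 0.4  0.6 -0.5] w 0.001 -> dxyz cm [ 2.58 -0.07  0.56]
yellow 537 z [0.0459 0.0519 0.0569] front [561.3 199.2] back [758.1 221.5] yaw 6.49 size [198.1 138.4]
teal 1025 z [0.0461 0.0527 0.0568] front [ 555.1 -206.8] back [ 783.7 -181. ] yaw 6.45 size [230.1 133.1]
```

View pics/s5.png

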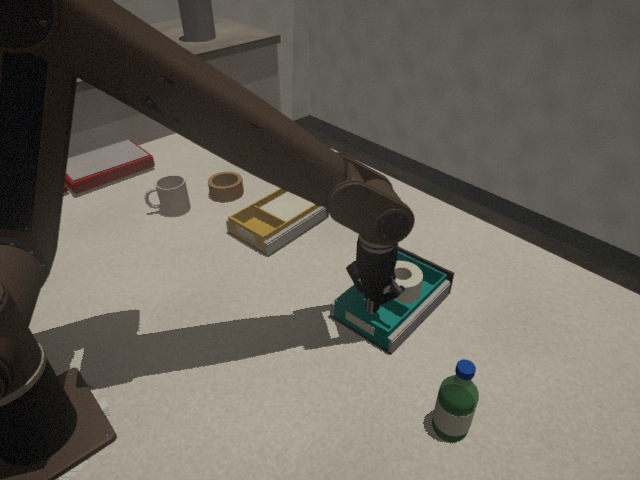

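The fingertips are in the teal pocket at about (370,305), between the lip and the divider. I'll draw it out gently.

Request:
drive_tool(
  moves="1 0 0.4 0; 0.8 0 0 0; 0.7 0 0 0; 0.7 0 0 0; 0.8 0 0 0",
)

```text
time_s: 9.38
position: [0.5596, -0.2031, 0.0304]
tool_rot: [-0.058, 0.998, -0.0, 0.0]
force: [2.9, 0.6, -0.8]
width: -0.001
```

Request:
drive_tool(
  moves="0.8 0 0 0; 1 0 0 0; 1 0 0 0; 1 0 0 0; 1 0 0 0",
)

```text
time_s: 10.0
position: [0.5115, -0.2087, 0.0304]
tool_rot: [-0.058, 0.998, -0.0, 0.0]
force: [2.5, 0.3, -1.3]
width: -0.002
```

```bash
python3 - <<'E'
from h import *
to([.4565,-.2162,.03])
c=bot.read_camera("side");trays(c);cv2.imwrite("pics/s6.png",c["color"])
E
```

```text
t 10.0 p [ 0.5115 -0.2087  0.0304] x@ -173.39 zdir [ 0. -0. -1.] F [ 2.5  0.3 -1.3] w -0.002 -> dxyz cm [ 5.55 -0.11  0.04]
yellow 291 z [0.0462 0.053  0.0573] front [559.8 195. ] back [629.  206.5] yaw 9.39 size [ 70.2 137.1]
teal 1095 z [0.0461 0.0529 0.0571] front [ 491.3 -214.9] back [ 712.3 -188.7] yaw 6.78 size [222.5 133.1]
```

View pics/s6.png

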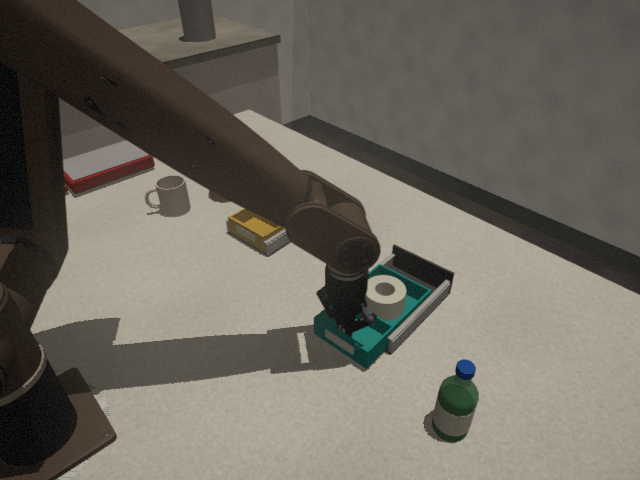

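The teal tray is about 65 mm out, the roll is still flat in its compartment, and the pull is about 3 N.

Request:
drive_tool(
  moves="1 0 0 0; 1 0 0 0; 1 0 0 0; 1 0 0 0; 0.7 0 0 0",
)

```text
time_s: 10.68
position: [0.4647, -0.2141, 0.0303]
tool_rot: [-0.058, 0.998, 0.0, -0.0]
force: [2.8, 0.9, -0.7]
width: -0.002
```

Request:
drive_tool(
  moves="0.4 0 0 0; 0.3 0 0 0; 0.3 0 0 0; 0 0 0 0",
)

```text
time_s: 11.18
position: [0.4565, -0.2151, 0.0304]
tool_rot: [-0.057, 0.998, -0.0, 0.002]
force: [6.6, 1.3, -3.5]
width: 0.003
```

Request:
drive_tool(
  moves="0.3 0 0 0; 0 0 0 0",
)

```text
time_s: 11.42
position: [0.4566, -0.2152, 0.0305]
tool_rot: [-0.056, 0.998, -0.001, 0.006]
force: [16.6, 4.9, -9.7]
width: -0.003
```

The force rose to 17 N with no further motion, at the position expected for the stop. I'll come off the lip and rise.

Request:
drive_tool(
  moves="0 0 0 0; -1 0 0 0; -1.5 0 0 0; 0 0 0 0; 0 0 -3 0",
)

```text
time_s: 12.05
position: [0.4751, -0.2113, 0.058]
tool_rot: [-0.058, 0.998, 0.002, -0.003]
force: [0.2, 0.1, -0.1]
width: 0.001
```

Request:
drive_tool(
  moves="0 0 -4 0; 0 0 -4 0; 0 0 -4 0; 0 0 -3 0; 0 0 0 0",
)

```text
time_s: 12.68
position: [0.4784, -0.2137, 0.2133]
tool_rot: [-0.058, 0.998, -0.002, 0.002]
force: [0.6, -0.1, 0.1]
width: 0.005
```

Request:
drive_tool(
  moves="0 5 0 0; 0 5 0 0; 0 5 0 0; 0 4 0 0; 0 0 0 0",
)

```text
time_s: 13.3
position: [0.4538, -0.0217, 0.2083]
tool_rot: [-0.06, 0.998, 0.001, -0.002]
force: [-0.0, -0.1, -0.0]
width: -0.001
```

```bash
python3 - <<'E'
from h import *
to([.45,0,.2])
for n in("top","side"):
    c=bot.read_camera(n);trays(c);cv2.imwrite(f"pics/{n}7.png",c["color"])
    P=cloud(c);hsv=cv2.cvtColor(c["color"],cv2.COLOR_BGR2HSV)
    q=P[(P[...,2]>.06)&(P[...,2]<.075)&(np.hypot(P[...,0]-.58,P[...,1]+.2)<.1)&(hsv[...,1]<60)]
    if len(q): print("roll top",len(q),q.min(0).round(3),q.max(0).round(3))
E
```

```text
t 13.3 p [ 0.4538 -0.0217  0.2083] x@ -173.16 zdir [-0.004  0.001 -1.   ] F [-0.  -0.1 -0. ] w -0.001 -> dxyz cm [0.12 2.2  0.83]
yellow 786 z [0.0468 0.0538 0.0578] front [561.9 199.7] back [784.1 226. ] yaw 6.74 size [223.7 132.6]
teal 831 z [0.0465 0.0536 0.0578] front [ 436.1 -218.6] back [ 654.8 -193.4] yaw 6.58 size [220.1 132.5]
roll top 893 [ 0.542 -0.24   0.06 ] [ 0.628 -0.155  0.072]
yellow 472 z [0.0459 0.052  0.0564] front [560.6 196.5] back [787.2 227.5] yaw 7.8 size [228.8 140.8]
teal 1500 z [0.0458 0.0525 0.0568] front [ 436.3 -220.7] back [ 659.3 -195.2] yaw 6.52 size [224.5 134. ]
roll top 913 [ 0.543 -0.243  0.06 ] [ 0.631 -0.156  0.068]
```

View pics/top7.png

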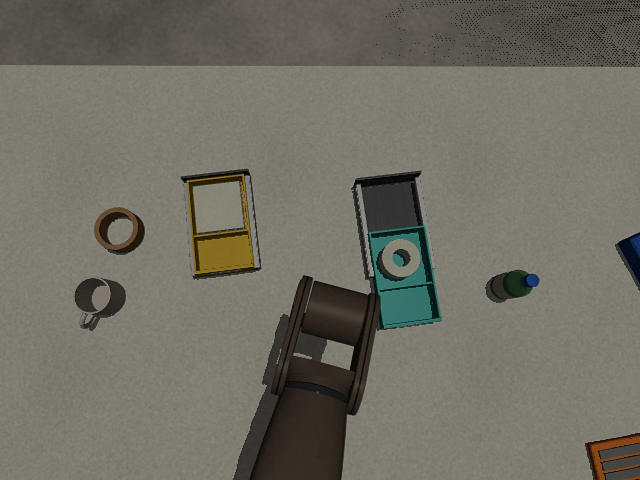

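The yellow tray is shut at (220,225). The teal tray is out with its front edge at (410,323), about 120 mm of travel. The roll lies flat at (400,258), about 4 mm from the bay centre, and the bystanders sit at the same pixels as before.

```bash
python3 -c "
from bench import bot
print(bot.close_job())"
```

```text
the job is handed in; nothing more can be done
None
```

I pushed the yellow tray shut from the front, then hooked the closed fingertips behind the teal lip and drew that tray out to its stop. I moved the arm clear and handed the job in at about 13 s of the 48 s allowed; the hand-in reports no verdict.

- **Yellow tray:** pushing stopped at a fixed position while the force rose from 5 to 19 N. In the last top picture its front edge was still where it was after the push, and its back edge was flush with the plate.
- **Teal tray:** the last top picture shows about 120 mm of travel. The force rose to 17 N at the stop with no further motion.
- **Label roll:** it lies flat in the rear compartment, about 4 mm from the bay centre, with its top at about 66 mm.
- **Bystanders:** the tape roll, mug and bottle look unmoved in the pictures. I did not measure their positions again.
- **Robot:** it was touching nothing at the end, with about 0 N on the tool.

No check failed. The side camera placed some tray back edges up to 5 mm differently from the top camera, mostly where the arm hid part of the tray or stray edge pixels came in.

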